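Peel the top mould tray off the stack in the damp box

ROBOT

A 6-joint arm with a two-finger parallel gripper is mounted at the origin on the work surface. World frame = base frame: x ahead of the robot, y to its left, z up, the work surface at z = 0. Lengths are in mm, angles in degrees, forces in N, time in s.
With the tool pointing down it reaches from about 350 to 850 mm from the base axis. Payload 8.1 kg.
Tool frame: the origin (TCP) lies between the finger pads; the fingertips stand 17 mm ahead of it and the grasp point (between the pads) lies 2 mm behind it; z points along the fingers, y is the line along which they close (so a half turn about z gives the same grasp; the last joint's range is limited). The gripper opens to 85 mm and grips with 20 to 120 N. Pads are 22 mm wide; open, the fingers measure 114 mm over their backs; the gripper's body (76 mm by 85 mm) begins 54 mm behind the grasp point. The pads swing forward as they close: fully open they stand 13 mm farther back than shut.
Start: joints at [68.56, 7.471, 85.268, -0, 87.261, -4.893], TCP at [170.859, 575.163, 248.292] pointing down, gripper open.
Joint ranges: [-169.43, 169.43], [-51.17, 129.36], [1.28, 143.12], [-76.62, 256.62], [0, 156.53], [-152.29, 152.29]. Speed limits (degrees/s): [136.94, 136.94, 159.86, 180, 180, 180].

INTERFACE

Orientations are given as [roll, pitch, yaw] about the fixed x, y, z axes, in that order (R = Rz(yaw) Ry(pitch) Rx(roll)).
In Python, from bench import sense, snapshot, hand_in, trace, place_of gives the robot as it stands.
- The arm moves only by the shell command python3 -m handwheel 'ROWS' [FORCE]. ROWS is JSON, a list of rows, each a list of 7 numbers: the opening, from -1 (shut) to 1 (fully open), then the shift along the tool's x, y, z in cm, then the turn, a rotation vector about the tool's x, y, z in rad. A call has 1 to 12 rows; each row shifts and turns the commanded pose from where the row before left it, along the tool's axes as they then stand; what a row does not reach is not made up. A row lasts 1/12 s, in which the tool goes at most 41.7 mm and 7.16 degrees, less where a joint would pass 70% of its speed; a pose out of reach is approached as far as the arm can. A call with a gripper value outside its range is refused whole. The fingers move at their own pace and stop on an object; FORCE is the grip in N (left out, the last holds). Time passes only in rows, so rows that do not move let the fingers close. It gives the time, the measured TCP pose, the force, the opening and the grip force at its end, in the units of the state.
- sense(): the state, without advancing time (a new reading comes with each control period).
- snapshot(name): name is "scene" or "top" or "wrist"; returns a dict with "image" (420x560x3 uint8, red, green, blue), "intrinsics" (3x3 intrinsics, pixels), "R" (3x3) and "t" (3): a world point X has camera coordinates R X + t. Camera axes: x right, y down, z forward; pixel columns grow to the right and rows downward; lengths in mm; the calibration is good to about 2 mm. A picture is of the moment at which its call begins. There is no depth.
- hand_in(): hands the job in; it is judged then, once.
Trained networks look in a picture, given as the dict that the camera call returned (one of the last four; its "shot" number tells which), for a name from the list of things; names that differ only in an ending like _2 or _b are one class to them, and where a whole thing is asked for, a point or a joint stands for the part that bears it (a point fixed in the world has none). Each returns a list of dicts, best first, with "conf" (0 to 1); they miss things now and then, are a little off and sometimes report something else, mostly with a low value. They report only what shows in the picture. A call takes as long as a camera call.
- trace(picture, query): "pixels" (420x560 bool, what is visible of it).
- place_of(picture, query): "location" ([x, y, z] in mm, in world coordinates, good to about 4 mm: a listed point, or the origin of a listed thing).
The state is a dict: "time": time; "joint_pos": joint angles; "qd": joint speeds; "joint_efforts": joint torques, N m; "tool_pos": TCP position; "tcp_rot": TCP orientation; "ft_force": force on the tool from outside, world axes, zero at the start; "wrist_torque": the same for the moment, N m; "finger_gap": finger opening in mm; "grip_force": force on a finger pad.
Only numpy, scipy, OpenCV 4.12 (cv2) and the standard library are available. Lean on these libraries where they do the work, as an engineer would, in place of code of your own. Each camera call takes 0.05 s, during which the arm holds its last target. There are 200 camera calls.

TASK

Lift the loose cover off the damp box by its knob and stand it, without dropping it, on the middle of the wooden ware board. Then peel the top mould tray off by lifting its tab corner first, the opposite corner staying down until the dried slip lets go, so that the trays it sticks to stay lying flat in the box; leave the two fresh pots alone. Finish holding the tray still and level, right way up, at least 20 cm above the bench, for the potter to take: do not put it down or let go.

Things in the scene. Friction and masses are not known exactly. Their poses are not given: they have to be found in the camera images.
- cover_knob (a point): Centre of the round knob head (32 mm across, 20 mm tall, upright axis) on the middle of the damp box's cover, 22 mm above the cover's flat top (a neck 20 mm thick, 12 mm tall, joins them) and 94 mm above its lower edge. Axes of the cover: x along its 226 mm side, y along its 186 mm side, z up.
- cover_foot (a point): Middle of the cover's lower edge. The cover: a loose white plastic tub upside down, 226 x 186 mm, 72 mm tall without the knob, open below, about 0.38 kg. At the start it stands inside the rim of the damp box, lower edge 4 mm above the bench, round the stack of trays with 5 mm or more to spare: lift it straight up.
- board_top (a point): Middle of the upper face of the ware board, a bare wooden board 270 x 290 mm (its x and y) fixed on the bench, upper face 22 mm above the bench. z up.
- box_in (a point): Middle of the white plaster slab in the base of the damp box, upper face 16 mm above the bench. The base is fixed: a shallow white plastic tray 246 x 206 mm outside (x, y of this frame), rim 32 mm above the bench. The stack of three nested mould trays lies on the slab, between two rails that carry the rim of the lowest one.
- tray_center (a point): Centre of the top mould tray, half-way up. Grey plastic, 150 x 110 mm (its x, y), 24 mm deep, flared sides, rim 8 mm thick, 0.13 kg, a tab at one corner; z up, out of its open side. It nests 8 mm above the next tray and sticks to it: two small crusts of dried slip on that tray, one on each long side, 45 mm along -x from the middle, grip the lowest 4 mm of its rim, about 0.7 N each.
- tray_tab (a point): Where to grip the top tray: on its tab, a flat tongue 22 mm wide, 8 mm thick, flush with the rim, standing out from the (+x, +y) corner along the diagonal (36 degrees from x towards y). The point: 100 mm from the tray's middle, half-way through the thickness, 12 mm from the tab's end; axes of the tray. Grip across the width from above; nothing lies under the tab for 15 mm.
- tray_far (a point): On the rim at the corner of the top tray opposite the tab: on the diagonal, 82 mm from the tray's middle, half-way through the rim, 4 mm from the corner's end; axes of the tray. Turned up about this corner (10 degrees or more) before it is raised, the top tray comes off alone; pulled straight up it tips the next tray up with it.
- tray_next_center (a point): Centre, half-way up, of the second tray, to which the top tray sticks; same shape and size, tab at its (-x, -y) corner. It shall stay lying in the box.
- tray_low_center (a point): Centre, half-way up, of the lowest tray; same shape and size, tab as the second. It shall stay lying in the box.
- beaker_center (a point): Freshly thrown beaker of brown clay on a square wooden bat 110 mm wide, 95 mm tall in all; this point is on its axis 50 mm above the bench. Leave it alone.
- teabowl_center (a point): Freshly thrown tea bowl of brown clay, 98 mm across, on a square wooden bat 110 mm wide, 72 mm tall in all; this point is on its axis 50 mm above the bench. Leave it alone.

How it is judged (in metres and radians):
On the way, in this order (a step that is already met when the one before it is completed fails the run):
1. the cover stands on the middle of the ware board, let go (horizontal distance between cover_knob and board_top below 0.06 m and height (world z) of cover_knob between 0.108 and 0.124 m and angle between cover_knob's own z axis and vertical below 0.06 rad and contact force between cover and the fingers below 0.05 N), for 0.2 s.
2. the top tray is tipped up at its tab corner while the opposite corner is still down and the next tray lies in place (angle between tray_center's own z axis and vertical above 0.07 rad and distance of tray_far from where it was at the start of the episode below 0.015 m and contact force between tray and the fingers above 0.5 N and distance of tray_next_center from where it was at the start of the episode below 0.02 m and angle between tray_next_center's own z axis and vertical below 0.05 rad), for 0.1 s.
At the end, for the whole second after the job is handed in: The gripper holds the top tray still, over 0.18 m up (its middle), right way up, level within 0.2 rad. The other trays lie in the box, moved under 20 mm, level within 0.05 rad. The cover stands flat on the board, knob within 60 mm of its middle. The pots moved under 30 mm (horizontal distance between cover_knob and board_top below 0.06 m and height (world z) of cover_knob between 0.108 and 0.124 m and angle between cover_knob's own z axis and vertical below 0.06 rad and height (world z) of tray_center above 0.18 m and angle between tray_center's own z axis and vertical below 0.2 rad and contact force between tray and the fingers above 0.5 N and linear speed of tray below 0.05 m/s and distance of each of tray_next_center, tray_low_center from where it was at the start of the episode below 0.02 m and angle between each of tray_next_center, tray_low_center's own z axis and vertical below 0.05 rad and distance of each of beaker_center, teabowl_center from where it was at the start of the episode below 0.03 m); the arm keeps its last pose, push and grip.
It fails at once if the cover is dropped or thrown (faster than 0.5 m/s out of the fingers) (linear speed of cover above 0.5 m/s and contact force between cover and the fingers below 0.05 N).
It fails at once if the second tray is tipped up with the top one by more than 0.05 rad, or pulled more than 20 mm from its place (angle between tray_next_center's own z axis and vertical above 0.05 rad or distance of tray_next_center from where it was at the start of the episode above 0.02 m).
It fails at once if a freshly thrown pot is pushed more than 30 mm or tipped (distance of any of beaker_center, teabowl_center from where it was at the start of the episode above 0.03 m or angle between any of beaker_center, teabowl_center's own z axis and vertical above 0.25 rad).
It also fails if it takes over 64 s, if anything falls off the work surface, if the arm or the gripper's body presses on something with over 40 N, if the wrist force passes 120 N, or if a joint passes its speed limit or range.

## Working session

There is one attempt and no reset: what is moved stays moved. The work goes in short steps, Python scripts to look and compute and a shell command to move; the robot and the scene stay as the last step left them, time stands still between calls to the robot, and variables do not carry over. Pictures are saved under pics/ and viewed, at most 10 in all, crops included, and the job is handed in when it is done.

```bash
mkdir -p pics; ls
python3 - <<'E'
from bench import *
import cv2,numpy as np
s=sense(); print(s['time'],s['tool_pos'],s['tcp_rot'],s['finger_gap'],s['ft_force'])
ims=[]
for n in ['scene','top']:
    p=snapshot(n); ims.append(p['image'])
    print(n,'campos',(-np.array(p['R']).T@np.array(p['t'])).round())
    for q in ['cover_knob','board_top','box_in','cover_foot','beaker_center','teabowl_center']:
        r=place_of(p,q)
        print(q,[(np.round(d['location'],0).tolist(),round(d['conf'],2)) for d in r[:2]])
    cv2.imwrite(f'pics/{n}0.png',p['image'][:,:,::-1])
E
```

```text
pics
0.0 [170.67292623 574.67133081 247.25215175] [-1.79895174e+02 -7.59272568e-03  1.63453126e+02] 85.60807541605605 [-0.20290375 -1.07120738  0.76506068]
scene campos [ 915. -578.  761.]
cover_knob [([478.0, -213.0, 100.0], 0.55)]
board_top [([462.0, 229.0, 18.0], 0.84), ([481.0, -210.0, 97.0], 0.22)]
box_in []
cover_foot []
beaker_center [([717.0, 29.0, 51.0], 0.61)]
teabowl_center [([511.0, -495.0, 52.0], 0.64)]
top campos [ 260.  -81. 1439.]
cover_knob [([478.0, -213.0, 96.0], 0.82)]
board_top [([460.0, 227.0, 20.0], 0.78)]
box_in [([464.0, 226.0, 20.0], 0.21)]
cover_foot []
beaker_center [([719.0, 26.0, 51.0], 0.98)]
teabowl_center [([510.0, -496.0, 55.0], 0.57)]
```

View pics/scene0.png

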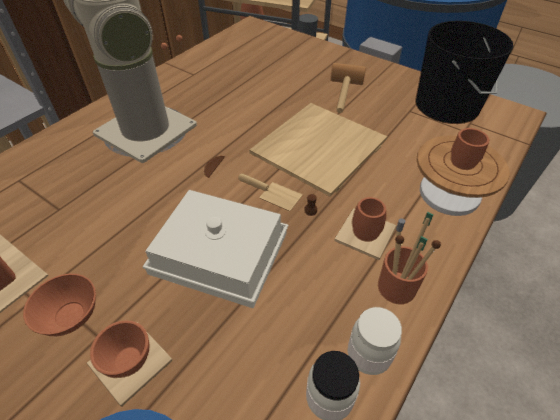

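View pics/top0.png

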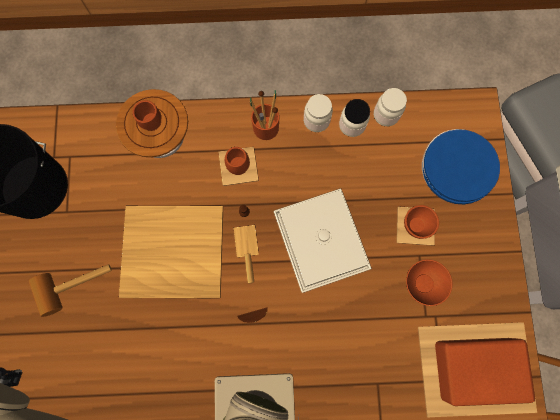

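The scene view shows the damp box with its cover at about (215,240), the knob at (214,226) and the bare board at (318,147). The beaker on its bat is at (369,218) and the tea bowl at (120,350). In the top view the knob is at (323,236) and the board at (172,252). The cover's long side is turned roughly 18° from world x.

```bash
cat > h.py <<'E'
import numpy as np, cv2
from scipy.spatial.transform import Rotation as Ro
from bench import *
def P(p): return np.array(p['intrinsics'])@np.c_[np.array(p['R']),np.array(p['t'])]
def tri(ps,uvs):
    A=[]
    for p,(u,v) in zip(ps,uvs):
        M=P(p); A+= [u*M[2]-M[0], v*M[2]-M[1]]
    A=np.array(A); return np.linalg.lstsq(A[:,:3],-A[:,3],rcond=None)[0]
def proj(p,X):
    x=P(p)@np.r_[X,1]; return x[:2]/x[2]
def onplane(p,uv,z):
    R=np.array(p['R']);c=-R.T@np.array(p['t']);d=R.T@np.linalg.inv(np.array(p['intrinsics']))@np.r_[uv,1]
    return c+d*(z-c[2])/d[2]
def rect(p,mask,z):
    c=max(cv2.findContours(mask.astype(np.uint8),0,2)[0],key=cv2.contourArea)[:,0]
    q=np.array([onplane(p,u,z)[:2] for u in c],np.float32)
    return cv2.minAreaRect(q)
def pose():
    s=sense(); return np.array(s['tool_pos']),Ro.from_euler('xyz',s['tcp_rot'],degrees=True)
def rel(X):  # world target -> shift in tool axes, cm
    t,R=pose(); return (R.inv().apply(np.array(X)-t)/10).round(2)
E
python3 - <<'E'
from h import *
a=snapshot('scene');b=snapshot('top')
print('knob top tri',tri([a,b],[(214,223),(323,236)]).round(1))
ku=[]
for p in (a,b):
    m=trace(p,'cover_knob'); print([(round(d['conf'],2),int(d['pixels'].sum())) for d in m])
    if m: print('cover rect at 76',rect(p,m[0]['pixels'],76))
    m=trace(p,'board_top')
    print([(round(d['conf'],2),int(d['pixels'].sum())) for d in m])
    if m: print('board',rect(p,m[0]['pixels'],22)); ku.append(np.argwhere(m[0]['pixels']).mean(0)[::-1])
if len(ku)==2: print('board tri',tri([a,b],ku))
g=b['image'][215:260,300:347]; cv2.imwrite('pics/k1.png',cv2.resize(np.hstack([a['image'][205:250,190:237],g])[:,:,::-1],None,fx=7,fy=7,interpolation=2))
E
```

```text
knob top tri [ 477.1 -209.2  100.5]
[(0.96, 9486)]
cover rect at 76 ((492.3946838378906, -223.6416015625), (245.7437744140625, 215.87303161621094), 15.978278160095215)
[(0.79, 6728)]
board ((469.53533935546875, 218.21966552734375), (299.3939208984375, 279.5325622558594), 87.2669448852539)
[(0.58, 5526)]
cover rect at 76 ((477.4930419921875, -209.1866455078125), (232.5949249267578, 193.67153930664062), 15.721027374267578)
[(0.7, 9221)]
board ((466.1438293457031, 227.01998901367188), (294.1636657714844, 270.993896484375), 86.92610168457031)
board tri [464.00562754 230.41493341  -1.01187618]
```

View pics/k1.png

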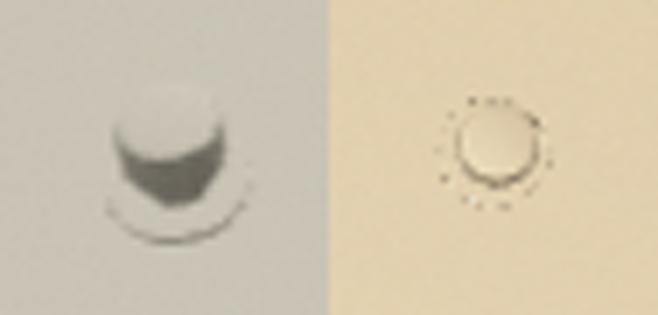

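This crop puts the knob top's centre at (214,222) in the scene view and (324,235) in the top view. That gives about (478,-212) with its top near z 106, consistent with the text. The board's middle is at about (464,227). I'll turn first, then travel.

```bash
python3 -c "
from h import *
a=snapshot('scene');b=snapshot('top');print(tri([a,b],[(214,222.1),(324.1,235)]))"
python3 -m handwheel '[[1,0,0,0,0,0,0.119],[1,0,0,0,0,0,0.119],[1,0,0,0,0,0,0.119],[1,0,0,0,0,0,0.119],[1,0,0,0,0,0,0.119],[1,0,0,0,0,0,0.119],[1,0,0,0,0,0,0.119],[1,0,0,0,0,0,0.119],[1,0,0,0,0,0,0.119],[1,0,0,0,0,0,0.119],[1,0,0,0,0,0,0.119],[1,0,0,0,0,0,0.119]]' 40
python3 -m handwheel '[[1,0,0,0,0,0,0.119],[1,0,0,0,0,0,0.119],[1,0,0,0,0,0,0.119],[1,0,0,0,0,0,0.119],[1,-1.63,2.54,0,0,0,0],[1,-1.63,2.54,0,0,0,0],[1,-1.63,2.54,0,0,0,0],[1,-1.63,2.54,0,0,0,0],[1,-1.63,2.54,0,0,0,0],[1,-1.63,2.54,0,0,0,0],[1,-1.63,2.54,0,0,0,0],[1,-1.63,2.54,0,0,0,0]]'
python3 -m handwheel '[[1,-1.63,2.54,0,0,0,0],[1,-1.63,2.54,0,0,0,0],[1,-1.63,2.54,0,0,0,0],[1,-1.63,2.54,0,0,0,0],[1,-1.63,2.54,0,0,0,0],[1,-1.63,2.54,0,0,0,0],[1,-1.63,2.54,0,0,0,0],[1,-1.63,2.54,0,0,0,0],[1,-1.63,2.54,0,0,0,0],[1,-1.63,2.54,0,0,0,0],[1,-1.63,2.54,0,0,0,0],[1,-1.63,2.54,0,0,0,0]]'
python3 -m handwheel '[[1,-1.63,2.54,0,0,0,0],[1,-1.63,2.54,0,0,0,0],[1,-1.63,2.54,0,0,0,0],[1,-1.63,2.54,0,0,0,0],[1,-1.63,2.54,0.3,0,0,0],[1,-1.63,2.54,0.3,0,0,0],[1,-1.63,2.54,0.3,0,0,0],[1,-1.63,2.54,0.3,0,0,0],[1,0,0,0,0,0,0],[1,0,0,0,0,0,0]]'
```

```text
[ 479.11343671 -211.36736209  106.58770999]
time: 2.1
tool_pos: [170.9, 575.2, 248.3]
tcp_rot: [-180.0, -0.0, 81.3]
ft_force: [-0.2, -0.1, -0.1]
finger_gap: 85.6
grip_force: 0.0
time: 3.1
tool_pos: [260.3, 349.5, 248.4]
tcp_rot: [180.0, -0.0, 54.4]
ft_force: [0.5, 0.1, 0.1]
finger_gap: 85.3
grip_force: 0.0
time: 4.1
tool_pos: [394.1, 12.7, 248.6]
tcp_rot: [180.0, -0.0, 54.4]
ft_force: [0.8, 0.8, 0.5]
finger_gap: 85.7
grip_force: 0.0
time: 4.93
tool_pos: [482.8, -211.2, 235.5]
tcp_rot: [-179.9, 0.0, 54.2]
ft_force: [-0.5, 0.3, -0.4]
finger_gap: 85.5
grip_force: 0.0
```

Run:
```python
from h import *
w=snapshot('wrist'); cv2.imwrite('pics/w1.png',w['image'][:,:,::-1])
r=place_of(w,'cover_knob'); print([(np.round(d['location'],1).tolist(),round(d['conf'],2)) for d in r])
print('proj',proj(w,[478,-212,108]),pose()[0],sense()['tcp_rot'])
```

```text
[([476.1, -210.7, 98.4], 0.72)]
proj [278.93038229 210.77327023] [ 482.7298645  -209.72128615  236.24815312] [-1.79966525e+02 -1.13559503e-02  5.43550224e+01]
```

View pics/w1.png

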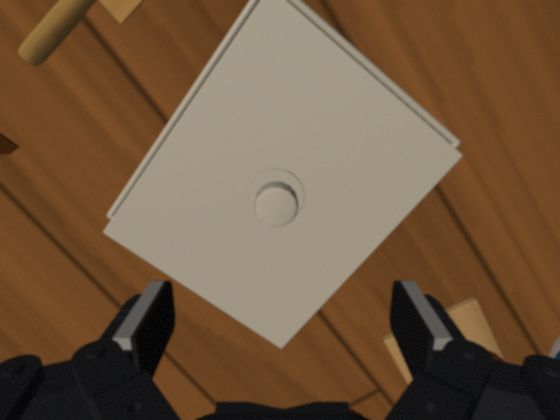

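The wrist view shows the knob top at (277,205), and the cover with both fingers clear of it. I'll work out the shift and go down.

Run:
```python
from h import *
w=snapshot('wrist'); X=onplane(w,(277,205),108); print(X, rel([X[0],X[1],100]))
```

```text
[ 479.40454284 -206.39342876  108.        ] [ 0.04 -0.45 13.65]
```

```bash
python3 -m handwheel '[[1,-0.2,-0.37,2,0,0,0],[1,0,0,3,0,0,0],[1,0,0,3,0,0,0],[1,0,0,2.5,0,0,0],[1,0,0,1.6,0,0,0],[1,0,0,1,0,0,0],[1,0,0,0.5,0,0,0],[1,0,0,0,0,0,0]]' 40
python3 -m handwheel '[[-0.2,0,0,0,0,0,0],[-0.4,0,0,0,0,0,0],[-1,0,0,0,0,0,0],[-1,0,0,0,0,0,0],[-1,0,0,0,0,0,0],[-1,0,0,0,0,0,0],[-1,0,0,0,0,0,0],[-1,0,0,0,0,0,0],[-1,0,0,0,0,0,0],[-1,0,0,0,0,0,0]]' 40
```

```text
time: 5.75
tool_pos: [478.5, -208.9, 100.0]
tcp_rot: [-180.0, 0.0, 54.4]
ft_force: [-0.2, 0.1, -1.1]
finger_gap: 85.0
grip_force: 0.0
time: 6.58
tool_pos: [479.3, -209.9, 101.4]
tcp_rot: [179.9, -0.0, 54.4]
ft_force: [-2.7, 1.0, 5.3]
finger_gap: 30.5
grip_force: 39.6
```

```bash
python3 -m handwheel '[[-1,0,0,-0.5,0,0,0],[-1,0,0,-0.7,0,0,0],[-1,0,0,-1,0,0,0],[-1,0,0,-1.2,0,0,0],[-1,0,0,-1.5,0,0,0],[-1,0,0,-1.5,0,0,0],[-1,0,0,-1.5,0,0,0],[-1,0,0,-1.5,0,0,0],[-1,0,0,-1.5,0,0,0],[-1,0,0,-1.5,0,0,0],[-1,0,0,-1,0,0,0],[-1,0,0,-0.6,0,0,0]]' 40
python3 - <<'E'
from h import *
p=snapshot('scene'); cv2.imwrite('pics/s2.png',p['image'][:,:,::-1])
w=snapshot('wrist'); t=snapshot('top')
for n,q in (('scene',p),('top',t)):
  print(n,[(k,np.round(d['location'],1).tolist(),round(d['conf'],2)) for k in ['cover_knob','tray_tab','tray_center'] for d in place_of(q,k)[:2]])
E
```

```text
time: 7.58
tool_pos: [479.4, -210.0, 242.9]
tcp_rot: [179.8, -0.0, 54.4]
ft_force: [0.4, -0.1, -5.1]
finger_gap: 30.6
grip_force: 40.3
scene [('cover_knob', [480.3, -210.5, 238.8], 0.66), ('tray_tab', [535.3, -128.8, 51.9], 0.65), ('tray_center', [480.7, -210.8, 44.6], 0.97)]
top [('cover_knob', [476.8, -210.4, 234.7], 0.57)]
```

View pics/s2.png

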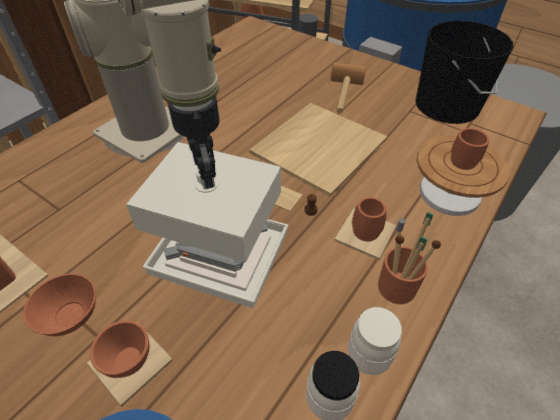

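The cover hangs level from the fingers at (205,190), clear of the box and of the trays below it. Now I'll carry it over the board.

```bash
python3 -m handwheel '[[-1,0.6,-0.46,0,0,0,0],[-1,1.2,-0.92,0,0,0,0],[-1,1.9,-1.46,0,0,0,0],[-1,2.2,-1.69,0,0,0,0],[-1,2.2,-1.69,0,0,0,0],[-1,2.2,-1.69,0,0,0,0],[-1,2.2,-1.69,0,0,0,0],[-1,2.2,-1.69,0,0,0,0],[-1,2.2,-1.69,0,0,0,0],[-1,2.2,-1.69,0,0,0,0],[-1,2.2,-1.69,0,0,0,0],[-1,2.2,-1.69,0,0,0,0]]'
python3 -m handwheel '[[-1,2.2,-1.69,0,0,0,0],[-1,2.2,-1.69,0,0,0,0],[-1,2.2,-1.69,0,0,0,0],[-1,2.0,-1.53,0,0,0,0],[-1,1.6,-1.22,0,0,0,0],[-1,0.8,-0.6,0,0,0,0],[-1,0,0,0,0,0,0.06],[-1,0,0,0,0,0,0.06],[-1,0,0,0,0,0,0.06],[-1,0,0,0,0,0,0.06],[-1,0,0,0,0,0,0.06],[-1,0,0,0,0,0,0]]'
python3 - <<'E'
from h import *
p=snapshot('top'); m=trace(p,'cover_knob')
print(rect(p,m[0]['pixels'],216) if m else 0)
print(rel([464,227,242]))
E
```

```text
time: 9.03
tool_pos: [468.4, 88.3, 240.2]
tcp_rot: [-180.0, -0.0, 54.4]
ft_force: [-0.1, -1.2, -4.7]
finger_gap: 30.4
grip_force: 40.3
time: 10.03
tool_pos: [464.4, 224.8, 240.1]
tcp_rot: [-180.0, 0.0, 37.0]
ft_force: [-0.1, 0.8, -4.0]
finger_gap: 30.4
grip_force: 40.4
((460.9773864746094, 184.72335815429688), (133.86671447753906, 232.4482879638672), 89.77719116210938)
[ 0.09 -0.2  -0.19]
```

```bash
python3 -m handwheel '[[-1,0.1,-0.2,0.6,0,0,0],[-1,0,0,1.2,0,0,0],[-1,0,0,1.6,0,0,0],[-1,0,0,1.8,0,0,0],[-1,0,0,1.8,0,0,0],[-1,0,0,1.6,0,0,0],[-1,0,0,1.2,0,0,0],[-1,0,0,0.8,0,0,0],[-1,0,0,0.6,0,0,0],[-1,0,0,0.3,0,0,0],[-1,0,0,0.1,0,0,0],[-1,0,0,0,0,0,0]]'
python3 -m handwheel '[[-1,0,0,0.1,0,0,0],[-1,0,0,0.1,0,0,0],[-1,0,0,0.1,0,0,0],[-1,0,0,0,0,0,0]]'
```

```text
time: 11.13
tool_pos: [464.6, 227.3, 124.8]
tcp_rot: [180.0, -0.0, 37.2]
ft_force: [0.0, 0.6, -4.5]
finger_gap: 30.7
grip_force: 40.4
time: 11.47
tool_pos: [464.3, 227.2, 121.4]
tcp_rot: [180.0, -0.0, 37.2]
ft_force: [0.1, 0.4, -4.2]
finger_gap: 30.8
grip_force: 40.4
```

```bash
python3 -m handwheel '[[-1,0,0,0.1,0,0,0],[-1,0,0,0.05,0,0,0],[-1,0,0,0,0,0,0]]'; python3 -m handwheel '[[-1,0,0,0.05,0,0,0],[-1,0,0,0.05,0,0,0],[-1,0,0,0,0,0,0]]';  python3 -m handwheel '[[-1,0,0,0.05,0,0,0],[-1,0,0,0,0,0,0]]'
```

```text
time: 11.72
tool_pos: [464.2, 227.2, 119.7]
tcp_rot: [-180.0, 0.0, 37.2]
ft_force: [0.4, -0.6, -3.9]
finger_gap: 30.8
grip_force: 40.4
time: 11.97
tool_pos: [464.3, 227.2, 119.4]
tcp_rot: [180.0, -0.0, 37.2]
ft_force: [-5.1, -1.2, 2.8]
finger_gap: 30.5
grip_force: 41.1
time: 12.13
tool_pos: [464.3, 227.2, 119.4]
tcp_rot: [180.0, -0.0, 37.2]
ft_force: [-7.3, -3.7, 8.9]
finger_gap: 30.8
grip_force: 41.7
```

```bash
python3 -m handwheel '[[-0.1,0,0,0,0,0,0],[0.2,0,0,0,0,0,0],[0.6,0,0,0,0,0,0],[1,0,0,0,0,0,0],[1,0,0,0,0,0,0],[1,0,0,0,0,0,0],[1,0,0,-0.5,0,0,0],[1,0,0,-1.5,0,0,0],[1,0,0,-3,0,0,0],[1,0,0,-3,0,0,0],[1,0,0,-3,0,0,0],[1,0,0,-1,0,0,0]]' 40
python3 - <<'E'
from h import *
for n in ['scene','top']:
  p=snapshot(n)
  for k in ['cover_knob','tray_tab','tray_center','tray_far','box_in','tray_next_center']:
    print(n,k,[(np.round(d['location'],1).tolist(),round(d['conf'],2)) for d in place_of(p,k)[:2]])
  m=trace(p,'tray_center')
  if m: print('tray rect',m[0]['conf'],rect(p,m[0]['pixels'],52))
  if n=='scene': im=p['image'][100:320,110:400]
  else: im2=p['image'][170:315,90:410]
o=np.zeros((590,640,3),np.uint8); a=cv2.resize(im,None,fx=1.36,fy=1.36); o[:a.shape[0],:a.shape[1]]=a
b=cv2.resize(im2,(640,290)); o[300:590]=b
cv2.imwrite('pics/s3.png',o[:,:,::-1])
E
```

```text
time: 13.13
tool_pos: [466.2, 227.9, 244.1]
tcp_rot: [179.9, -0.4, 37.2]
ft_force: [1.8, -0.1, 0.6]
finger_gap: 85.4
grip_force: 0.0
scene cover_knob [([463.0, 224.6, 114.4], 0.81)]
scene tray_tab [([534.6, -129.8, 51.3], 0.75)]
scene tray_center [([477.6, -208.7, 43.0], 0.64)]
scene tray_far [([428.4, -275.5, 55.1], 0.73), ([479.4, -209.6, 43.5], 0.42)]
scene box_in []
scene tray_next_center []
tray rect 0.92 ((483.904296875, -203.3469696044922), (172.52224731445312, 127.8338394165039), 19.43912124633789)
top cover_knob [([461.1, 225.9, 112.4], 0.78)]
top tray_tab []
top tray_center [([476.8, -210.4, 45.1], 0.96)]
top tray_far [([428.3, -273.1, 55.0], 0.72)]
top box_in []
top tray_next_center []
tray rect 0.58 ((484.29278564453125, -202.68692016601562), (169.58795166015625, 126.09454345703125), 16.792753219604492)
```

View pics/s3.png

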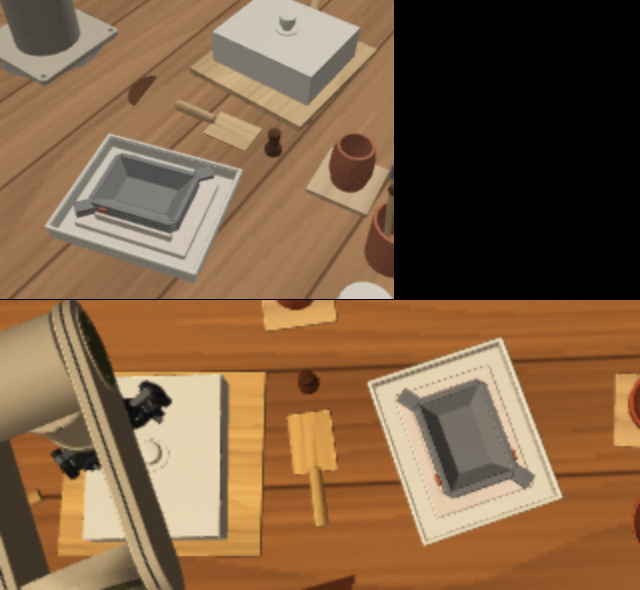

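The composite shows the cover flat on the board, and the trays in the box with the top tray's tab towards +x+y at composite (408,400). The lower tabs sit opposite at (523,475). The tab vector from the centre is about 99 mm at 54°, and the heights of 44 and 51 mm match the text. Next I'll move over the tab.

```bash
python3 -m handwheel '[[1,0,0,0,0,0,-0.0995],[1,0,0,0,0,0,-0.0995],[1,0,0,0,0,0,-0.0995],[1,-1.04,1.1,0,0,0,0],[1,-2.08,2.2,0,0,0,0],[1,-2.08,2.2,0,0,0,0],[1,-2.08,2.2,0,0,0,0],[1,-2.08,2.2,0,0,0,0],[1,-2.08,2.2,0,0,0,0],[1,-2.08,2.2,0,0,0,0],[1,-2.08,2.2,0,0,0,0],[1,-2.08,2.2,0,0,0,0]]' 80
python3 -m handwheel '[[1,-2.08,2.2,1,0,0,0],[1,-2.08,2.2,1,0,0,0],[1,-2.08,2.2,1,0,0,0],[1,-1.04,1.1,1,0,0,0],[1,0,0,1,0,0,0],[1,0,0,0,0,0,0],[1,0,0,0,0,0,0],[1,0,0,0,0,0,0]]'
python3 - <<'E'
from h import *
print(pose()[0],sense()['tcp_rot'])
for n in ['wrist','scene']:
  w=snapshot(n)
  for k in ['tray_tab','tray_center','tray_far']:
    print(n,k,[(np.round(d['location'],1).tolist(),round(d['conf'],2)) for d in place_of(w,k)[:2]])
  if n=='wrist':
    im=w['image'].copy()
    for X in ([535,-129.5,55.5],[542,-119.8,55.5]): cv2.circle(im,tuple(int(round(v)) for v in proj(w,X)),3,(0,255,0),1)
    cv2.imwrite('pics/w4.png',im[:,:,::-1])
print(rel([535,-129.5,52]))
E
```

```text
time: 14.93
tool_pos: [513.0, -27.1, 238.5]
tcp_rot: [180.0, -0.0, 54.3]
ft_force: [1.0, 0.3, 0.4]
finger_gap: 85.5
grip_force: 0.0
time: 15.6
tool_pos: [533.0, -128.3, 188.7]
tcp_rot: [180.0, -0.0, 54.3]
ft_force: [0.8, 0.1, 0.1]
finger_gap: 85.6
grip_force: 0.0
[ 532.97702125 -128.32854652  188.73328721] [ 1.79995894e+02 -2.44820969e-02  5.43485755e+01]
wrist tray_tab [([535.8, -129.2, 56.1], 0.59)]
wrist tray_center [([472.4, -213.7, 42.4], 0.71)]
wrist tray_far [([426.6, -271.9, 48.4], 0.97)]
scene tray_tab [([535.2, -132.4, 49.6], 0.95)]
scene tray_center [([477.2, -209.4, 42.5], 0.72)]
scene tray_far [([427.7, -275.1, 55.3], 0.96)]
[ 0.1   0.16 13.66]
```

View pics/w4.png

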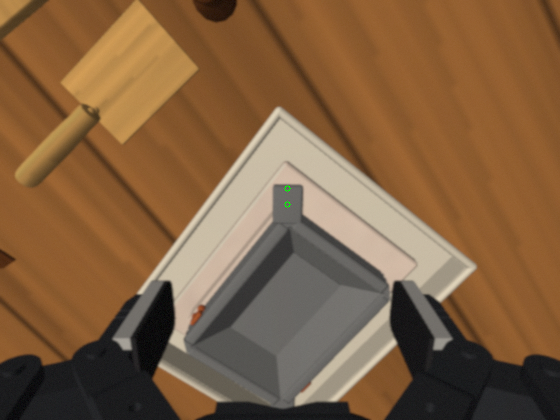

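The wrist view shows the tab at columns 274–302 and rows 185–223. The projected grip points, (288,204) and (288,188), lie on its middle and it is aligned with the tool. I'll go down and grip.

```bash
python3 -m handwheel '[[1,0.1,0.16,1.5,0,0,0],[1,0,0,3,0,0,0],[1,0,0,3,0,0,0],[1,0,0,2.5,0,0,0],[1,0,0,1.7,0,0,0],[1,0,0,1,0,0,0],[1,0,0,0.6,0,0,0],[1,0,0,0.35,0,0,0],[1,0,0,0,0,0,0]]' 70
python3 -m handwheel '[[0.2,0,0,0,0,0,0],[-0.2,0,0,0,0,0,0],[-0.4,0,0,0,0,0,0],[-0.4,0,0,0,0,0,0],[-0.4,0,0,0,0,0,0],[-0.42,0,0,0,0,0,0],[-0.44,0,0,0,0,0,0],[-0.46,0,0,0,0,0,0],[-0.48,0,0,0,0,0,0],[-0.5,0,0,0,0,0,0],[-0.52,0,0,0,0,0,0],[-0.54,0,0,0,0,0,0]]' 20
```

```text
time: 16.75
tool_pos: [535.0, -129.8, 52.1]
tcp_rot: [180.0, -0.0, 54.3]
ft_force: [-0.0, 0.5, -0.6]
finger_gap: 85.6
grip_force: 0.0
time: 17.75
tool_pos: [534.9, -129.8, 52.0]
tcp_rot: [180.0, -0.0, 54.3]
ft_force: [0.6, -0.3, 2.5]
finger_gap: 21.5
grip_force: 20.6
```

```bash
python3 -m handwheel '[[-1,0,0,0,0,0,0],[-1,0,0,0,0,0,0],[-1,0,0,0,0,0,0],[-1,0,0,0,0,0,0]]' 70
python3 -m handwheel '[[-1,-0.011,0,-0.325,0,0.0175,0],[-1,-0.011,0,-0.325,0,0.0175,0],[-1,-0.011,0,-0.325,0,0.0175,0],[-1,0,0,0,0,0,0]]'
python3 - <<'E'
from h import *
p=snapshot('scene')
for k in ['tray_tab','tray_center','tray_far','tray_next_center']:
    print(k,[(np.round(d['location'],1).tolist(),round(d['conf'],2)) for d in place_of(p,k)[:2]])
E
```

```text
time: 18.08
tool_pos: [534.9, -129.7, 52.1]
tcp_rot: [180.0, -0.0, 54.3]
ft_force: [-1.2, 0.9, 5.5]
finger_gap: 20.8
grip_force: 68.3
time: 18.42
tool_pos: [534.4, -130.5, 62.1]
tcp_rot: [180.0, -3.1, 54.2]
ft_force: [0.8, 0.6, -0.6]
finger_gap: 20.6
grip_force: 68.5
tray_tab [([533.9, -131.5, 60.5], 0.9)]
tray_center [([476.1, -211.4, 46.4], 0.96)]
tray_far [([427.6, -277.1, 56.1], 0.87)]
tray_next_center []
```

```bash
python3 -m handwheel '[[-1,-0.011,0,-0.325,0,0.0175,0],[-1,-0.011,0,-0.325,0,0.0175,0],[-1,-0.011,0,-0.325,0,0.0175,0],[-1,-0.011,0,-0.325,0,0.0175,0],[-1,0,0,0,0,0,0],[-1,0,0,0,0,0,0]]'
python3 -m handwheel '[[-1,-0.011,0,-0.325,0,0.0175,0],[-1,-0.011,0,-0.325,0,0.0175,0],[-1,-0.011,0,-0.325,0,0.0175,0],[-1,-0.011,0,-0.325,0,0.0175,0],[-1,-0.011,0,-0.325,0,0.0175,0],[-1,0,0,0,0,0,0],[-1,0,0,0,0,0,0]]'
python3 -m handwheel '[[-1,-0.011,0,-0.325,0,0.0175,0],[-1,-0.011,0,-0.325,0,0.0175,0],[-1,-0.011,0,-0.325,0,0.0175,0],[-1,-0.011,0,-0.325,0,0.0175,0],[-1,0,0,0,0,0,0],[-1,0,0,0,0,0,0]]'
python3 - <<'E'
from h import *
p=snapshot('scene'); cv2.imwrite('pics/s5.png',cv2.resize(p['image'][150:310,110:330],None,fx=3,fy=3)[:,:,::-1])
for k in ['tray_tab','tray_center','tray_far','tray_next_center']:
    print(k,[(np.round(d['location'],1).tolist(),round(d['conf'],2)) for d in place_of(p,k)[:2]])
E
```

```text
time: 19.17
tool_pos: [533.7, -131.8, 74.9]
tcp_rot: [180.0, -7.0, 54.2]
ft_force: [0.5, 0.4, -0.2]
finger_gap: 20.5
grip_force: 68.5
time: 19.75
tool_pos: [531.8, -134.2, 90.7]
tcp_rot: [180.0, -12.1, 54.2]
ft_force: [0.9, 0.5, -1.1]
finger_gap: 20.5
grip_force: 68.5
time: 20.25
tool_pos: [529.7, -137.1, 103.2]
tcp_rot: [180.0, -16.1, 54.2]
ft_force: [0.3, 0.5, -0.4]
finger_gap: 20.3
grip_force: 68.5
tray_tab [([527.9, -135.4, 101.3], 0.91)]
tray_center [([478.9, -211.4, 68.5], 0.95)]
tray_far [([424.9, -277.7, 53.6], 0.68)]
tray_next_center [([476.6, -210.3, 35.7], 0.92)]
```

View pics/s5.png

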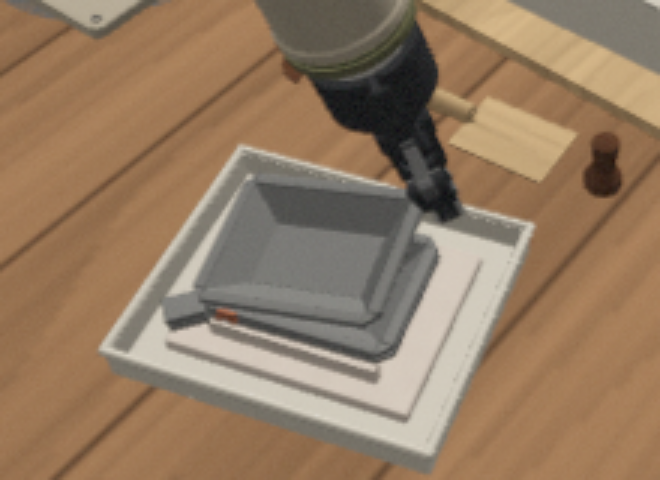

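The top tray is tipped about 16° at its tab with the far corner (around crop (200,290)) still down, and the second tray lies flat beneath at (385,345). Now I'll raise it straight up and level it.

```bash
python3 -m handwheel '[[-1,0.06,0,-0.19,0,0,0],[-1,0.08,0,-0.29,0,0,0],[-1,0.08,0,-0.29,0,0,0],[-1,0.11,0,-0.38,0,0,0],[-1,0.14,0,-0.48,0,0,0],[-1,0,0,0,0,0,0]]'
python3 -c "
from h import *
p=snapshot('scene')
for k in ['tray_next_center','tray_center','tray_far']: print(k,[(np.round(d['location'],1).tolist(),round(d['conf'],2)) for d in place_of(p,k)[:2]])"
```

```text
time: 21.0
tool_pos: [530.5, -136.9, 121.5]
tcp_rot: [179.9, -16.1, 54.3]
ft_force: [1.2, 0.3, -1.0]
finger_gap: 20.2
grip_force: 68.4
tray_next_center [([479.0, -209.5, 30.7], 0.76)]
tray_center [([478.3, -210.2, 81.9], 0.97)]
tray_far []
```

```bash
python3 -m handwheel '[[-1,0.2,0,-0.7,0,0,0],[-1,0.35,0,-1.2,0,0,0],[-1,0.42,0,-1.44,0,0,0],[-1,0.42,0,-1.44,0,0,0],[-1,0.42,0,-1.44,0,0,0],[-1,0.42,0,-1.44,0,0,0],[-1,0.42,0,-1.44,0,0,0],[-1,0.42,0,-1.44,0,0,0],[-1,0.42,0,-1.44,0,0,0],[-1,0.35,0,-1.2,0,0,0],[-1,0.2,0,-0.7,0,0,0],[-1,0,0,0,0,0,0]]'
python3 -m handwheel '[[-1,0,0,0,0,-0.02,0],[-1,0,0,0,0,-0.03,0],[-1,0,0,0,0,-0.03,0],[-1,0,0,0,0,-0.03,0],[-1,0,0,0,0,-0.03,0],[-1,0,0,0,0,-0.03,0],[-1,0,0,0,0,-0.03,0],[-1,0,0,0,0,-0.03,0],[-1,0,0,0,0,-0.03,0],[-1,0,0,0,0,-0.02,0],[-1,0,0,0,0,0,0],[-1,0,0,0,0,0,0]]'
python3 - <<'E'
from h import *
L={}
for n in ['scene','top']:
  p=snapshot(n)
  if n=='scene': cv2.imwrite('pics/s6.png',p['image'][:,:,::-1])
  for k in ['tray_tab','tray_center','tray_far','tray_next_center','tray_low_center','cover_knob','beaker_center','teabowl_center']:
    print(n,k,[(np.round(d['location'],1).tolist(),round(d['conf'],2)) for d in place_of(p,k)[:2]])
E
```

```text
time: 22.2
tool_pos: [531.0, -136.7, 267.3]
tcp_rot: [179.8, -16.1, 54.3]
ft_force: [0.4, -0.2, -1.4]
finger_gap: 20.9
grip_force: 68.5
time: 23.2
tool_pos: [529.9, -135.7, 263.6]
tcp_rot: [-179.9, 0.0, 54.3]
ft_force: [0.0, 0.4, -1.3]
finger_gap: 20.5
grip_force: 68.5
scene tray_tab [([527.5, -135.7, 264.1], 0.72)]
scene tray_center [([473.9, -217.9, 251.9], 0.57)]
scene tray_far [([424.6, -281.6, 263.6], 0.95)]
scene tray_next_center [([473.9, -208.6, 32.2], 0.75)]
scene tray_low_center []
scene cover_knob []
scene beaker_center [([721.1, 29.3, 50.8], 0.57)]
scene teabowl_center [([513.9, -494.2, 48.7], 0.75)]
top tray_tab [([531.9, -141.1, 266.3], 0.83), ([512.4, -492.7, 53.1], 0.58)]
top tray_center [([535.5, -140.0, 266.8], 0.46)]
top tray_far [([422.1, -282.4, 263.0], 0.57)]
top tray_next_center [([475.0, -212.9, 37.5], 0.93)]
top tray_low_center [([716.4, 30.2, 49.7], 0.53)]
top cover_knob [([462.1, 226.4, 114.3], 0.6)]
top beaker_center [([716.9, 31.4, 49.5], 0.71)]
top teabowl_center [([511.8, -492.4, 52.2], 0.86)]
```

View pics/s6.png

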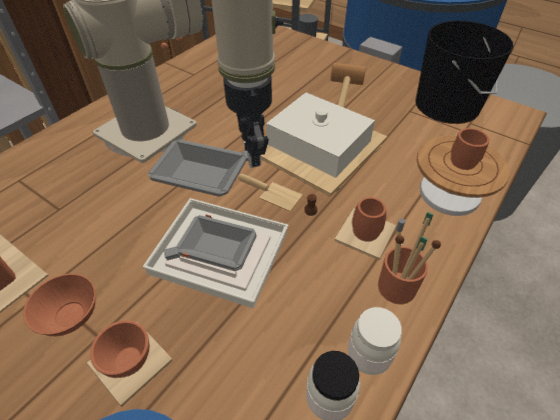

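The tray hangs level at (200,167), with the tab and far corner both at about z 264. The other trays are flat in the box at (217,242), the cover is on the board at (320,133), and the pots haven't moved.

```bash
python3 -m handwheel '[[-1,0,0,0,0,0,0],[-1,0,0,0,0,0,0],[-1,0,0,0,0,0,0],[-1,0,0,0,0,0,0]]'; python3 -c "
from bench import *
print(hand_in())"
```

```text
time: 24.43
tool_pos: [530.0, -136.2, 264.5]
tcp_rot: [-180.0, -0.0, 54.3]
ft_force: [-0.4, 1.0, -1.4]
finger_gap: 20.0
grip_force: 68.5
the job is handed in; nothing more can be done
None
```

I handed the job in at about 24 s: the cover stands on the ware board, the top tray was peeled off tab corner first and is held still and level about 25 cm up, the other trays lie flat in the box and the pots are untouched; `hand_in()` returned no verdict.

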